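Wake, set and zero the kitchen scale

ROBOT

A 6-joint arm with a two-finger parallel gripper is mounted at the origin on the work surface. World frame = base frame: x ahead of the robot, y to its left, z up, the work surface at z = 0. Lengths are in mm, angles in degrees, forces in N, time in s.
With the tool pointing down it reaches from about 300 to 850 mm from the base axis. Payload 4.2 kg.
Tool frame: the origin (TCP) lies on the centre line of the jaws, within the pads' length; the fingertips stand 11 mm ahead of it and the grasp point (between the pads) lies 8 mm behind it; z points along the fingers, y is the line along which they close (so a half turn about z gives the same grasp; the last joint's range is limited). The gripper opens to 91 mm and grips with 3 to 60 N. Pads are 32 mm wide; open, the fingers measure 118 mm over their backs; the gripper's body (76 mm by 178 mm) begins 60 mm behind the grasp point.
Start: joints at [75.86, 18.312, 89.639, -0, 72.044, -1.146], TCP at [129.296, 560.292, 199.576] pointing down, gripper open.
Joint ranges: [-177.97, 177.97], [-48.28, 115.42], [12.27, 149.76], [-77.06, 257.06], [2.81, 150.46], [-146.56, 146.56]. Speed limits (degrees/s): [147.25, 147.25, 180, 180, 180, 180].

INTERFACE

Orientations are given as [roll, pitch, yaw] about the fixed x, y, z axes, in that order (R = Rz(yaw) Ry(pitch) Rx(roll)).
In Python, from workcell import env, grab_frame, camera_model, models gives the robot as it stands.
- The arm moves only by the shell command python3 -m crank 'ROWS' [FORCE]. ROWS is text: rows parted by semicolons, each of 7 numbers parted by spaces: the closure, from -1 (fully open) to 1 (shut), so that 0 is half open, then the shift along the tool's x, y, z in mm, then the turn, a rotation vector about the tool's x, y, z in degrees. A call has 1 to 10 rows; each row shifts and turns the commanded pose from where the row before left it, along the tool's axes as they then stand; what a row does not reach is not made up. A row lasts 1/8 s, in which the tool goes at most 62.5 mm and 10.7 degrees, less where a joint would pass 70% of its speed; a pose out of reach is approached as far as the arm can. A call is refused whole if a number of a shift passes 62.5 or a number of a turn 10.7, either way. A call with a gripper value outside its range is refused whole. The fingers move at their own pace and stop on an object; FORCE is the grip in N (left out, the last holds). Time passes only in rows, so rows that do not move let the fingers close. It gives the time, the measured TCP pose, the force, the opening and the grip force at its end, in the units of the state.
- env.state(): the state, without advancing time (a new reading comes with each control period).
- grab_frame(name): name is "scene" or "side" or "wrist"; returns the picture (384x512x3 uint8, blue, green, red); there is no depth.
- camera_model(name): a dict with "K" (3x3 intrinsics, pixels), "R" (3x3) and "t" (3): a world point X has camera coordinates R X + t; the wrist camera has in their place "mount" (4x4, takes a point from camera to tool coordinates, whose origin is the TCP and whose axes are the flange's). Camera axes: x right, y down, z forward; pixel columns grow to the right and rows downward; lengths in mm; the calibration is good to about 2 mm. A picture is of the moment at which its call begins: read the wrist's pose just before it. camera_model takes no time and is no camera call.
- env.job_done(): hands the job in; it is judged then, once.
Trained networks look in the newest picture that a camera, given by its name, has taken for a name from the list of things; names that differ only in an ending like _2 or _b are one class to them, and where a whole thing is asked for, a point or a joint stands for the part that bears it (a point fixed in the world has none). Each returns a list of dicts, best first, with "p" (0 to 1); they miss things now and then, are a little off and sometimes report something else, mostly with a low value. They report only what shows in the picture. A call takes as long as a camera call.
- models.search_frame(name, camera): "point" ([x, y, z] in mm, in world coordinates, good to about 4 mm: the middle of the surface that is visible of it).
The state is a dict: "time_s": time; "qpos": joint angles; "qvel": joint speeds; "effort": joint torques, N m; "ee_pos": TCP position; "ee_rot": TCP orientation; "force": force on the tool from outside, world axes, zero at the start; "torque": the same for the moment, N m; "gripper_width": finger opening in mm; "gripper_force": force on a finger pad.
Only numpy, scipy, OpenCV 4.12 (cv2) and the standard library are available. Lean on these libraries where they do the work, as an engineer would, in place of code of your own. Each camera call takes 0.05 s, during which the arm holds its last target. There are 200 camera calls.

TASK

Get the kitchen scale ready for weighing spice into the steel tumbler that already stands on it: tap the green on key, then the yellow unit key, then the blue tare key. Press each key lightly, just until it has clearly gone down, and let it spring back up before the next. Nothing is to be picked up: keep off the white lamp key, the steel platform and the tumbler, and leave the scale and everything else on the shelf where it stands.

Things in the scene. Friction and masses are not known exactly. Their poses are not given: they have to be found in the camera images.
- scale: black kitchen scale, 236 mm deep (x) by 196 mm wide (y), about 1.4 kg, loose on rubber feet. Origin under its centre, on the shelf; x points from the key strip (edge towards the robot) to the platform behind, y left, z up. Strip top 22 mm above the shelf; 94 mm in front of the centre four round keys in a row along y, 46 mm apart, from the left: green on, white lamp, yellow unit, blue tare.
- platform: the scale's brushed steel weighing platform, 148 mm (x) by 186 mm (y) by 4 mm, its top 32 mm above the shelf; origin at the middle of its underside, 42 mm behind the scale's centre. Its near edge is 62 mm behind the centres of the keys.
- key_on_top (a point): centre of the top of the green on key, on the scale's control strip, 30.5 mm above the shelf while the key is up; a round rubber key 26 mm across, standing 8.5 mm proud of the strip. Its z axis points up.
- key_on (a joint): travel of the green on key straight down, in m: 0 up, 0.006 fully down (then still 2.5 mm proud of the strip). Sprung: it starts to move at 1.5 N, takes about 4 N at 2.5 mm and 7.5 N fully down, where it meets a hard stop, and comes up by itself. It counts as pressed from 2.5 mm.
- key_unit_top (a point): centre of the top of the yellow unit key, on the scale's control strip, 30.5 mm above the shelf while the key is up; a round rubber key 26 mm across, standing 8.5 mm proud of the strip. Its z axis points up.
- key_unit (a joint): travel of the yellow unit key straight down, in m: 0 up, 0.006 fully down (then still 2.5 mm proud of the strip). Sprung: it starts to move at 1.5 N, takes about 4 N at 2.5 mm and 7.5 N fully down, where it meets a hard stop, and comes up by itself. It counts as pressed from 2.5 mm.
- key_tare_top (a point): centre of the top of the blue tare key, on the scale's control strip, 30.5 mm above the shelf while the key is up; a round rubber key 26 mm across, standing 8.5 mm proud of the strip. Its z axis points up.
- key_tare (a joint): travel of the blue tare key straight down, in m: 0 up, 0.006 fully down (then still 2.5 mm proud of the strip). Sprung: it starts to move at 1.5 N, takes about 4 N at 2.5 mm and 7.5 N fully down, where it meets a hard stop, and comes up by itself. It counts as pressed from 2.5 mm.
- key_lamp_top (a point): centre of the top of the white lamp key, on the scale's control strip, 30.5 mm above the shelf while the key is up; a round rubber key 26 mm across, standing 8.5 mm proud of the strip. Its z axis points up. Not to be pressed.
- key_lamp (a joint): travel of the white lamp key straight down, in m: 0 up, 0.006 fully down (then still 2.5 mm proud of the strip). Sprung: it starts to move at 1.5 N, takes about 4 N at 2.5 mm and 7.5 N fully down, where it meets a hard stop, and comes up by itself. It counts as pressed from 2.5 mm.
- tumbler: empty steel tumbler standing on the platform, 90 mm tall, 74 mm across the rim, about 140 g; origin at the centre of its underside, so its rim is 122 mm above the shelf.
- carrier: bystander: closed three-tier steel spice carrier with clamp frame and carrying handle, 120 mm across, 167 mm tall; origin at the centre of its underside.
- salt_pig: bystander: white ceramic salt pig with a hinged wooden lid, 112 mm across, 116 mm tall to the lid's knob; origin at the centre of its underside.
- opener: bystander: red plastic lid-opener lying flat, a ring 82 mm across on a handle, 163 mm long along its x (from -77 to 86 mm), 14 mm high; origin on the shelf under it.
- brush: bystander: small orange silicone brush with a grey handle, lying flat along its x (from -85 to 72 mm), 34 mm wide, 12 mm high; origin on the shelf under it.
- jar: bystander: amber glass spice jar with steel cap, 54 mm across, 85 mm tall; origin at the centre of its underside.
- katori: bystander: little steel bowl, 84 mm across, 36 mm tall; origin at the centre of its underside.

How it is judged:
By the outcome, as a careful person would: the job done as asked, in the order asked, and still so for the second after the job is handed in, with the robot touching nothing.
It also fails if it takes over 48 s, if anything falls off the work surface, if the arm or the gripper's body presses on something with over 40 N, if the wrist force passes 120 N, or if a joint passes its speed limit or range.

## Working session

There is one attempt and no reset: what is moved stays moved. The work goes in short steps, Python scripts to look and compute and a shell command to move; the robot and the scene stay as the last step left them, time stands still between calls to the robot, and variables do not carry over. Pictures are saved under pics/ and viewed, at most 10 in all, crops included, and the job is handed in when it is done.

```bash
mkdir -p pics; python3 - <<'E'
from workcell import env, grab_frame, camera_model, models
import cv2, numpy as np
s=env.state();print(s['time_s'],s['ee_pos'],s['ee_rot'],s['gripper_width'],s['force'])
a=grab_frame("scene");cv2.imwrite("pics/scene0.png",a)
for n in ["key_on_top","key_unit_top","key_tare_top","key_lamp_top","scale","tumbler","platform","carrier","salt_pig","jar","katori"]:
    print(n,[(np.round(d['point'],1).tolist(),round(d['p'],2)) for d in models.search_frame(n,"scene")[:2]])
b=grab_frame("side");cv2.imwrite("pics/side0.png",b)
for n in ["key_on_top","key_unit_top","key_tare_top","key_lamp_top"]:
    print(n,[(np.round(d['point'],1).tolist(),round(d['p'],2)) for d in models.search_frame(n,"side")[:2]])
E
```

```text
0.0 [129.1690274  559.75171367 198.7193153 ] [-1.79897854e+02  5.39314115e-05  1.67005439e+02] 91.01445334370028 [-0.17545434 -0.75788614  0.45828544]
key_on_top [([563.8, 117.1, 30.6], 0.42)]
key_unit_top [([536.6, 33.2, 34.3], 0.43), ([707.4, 306.5, 98.5], 0.24)]
key_tare_top []
key_lamp_top [([522.4, -14.0, 30.3], 0.4)]
scale [([654.7, 48.2, 29.2], 0.89)]
tumbler [([666.5, 0.7, 90.4], 0.59)]
platform [([688.1, 41.1, 34.4], 0.87)]
carrier [([528.4, -218.5, 114.3], 0.87)]
salt_pig [([545.8, 77.2, 33.8], 0.66), ([759.8, 155.5, 16.6], 0.61)]
jar [([702.6, -133.4, 69.0], 0.74), ([535.6, 33.7, 30.7], 0.56)]
katori [([760.0, 155.5, 16.3], 0.73), ([535.5, 31.6, 30.3], 0.31)]
key_on_top [([514.9, -262.0, 118.2], 0.41)]
key_unit_top [([532.1, 23.3, 27.6], 0.51)]
key_tare_top [([555.7, 115.4, 29.7], 0.45), ([690.6, -160.0, 67.1], 0.37)]
key_lamp_top [([544.0, 70.0, 32.3], 0.52)]
```

View pics/scene0.png

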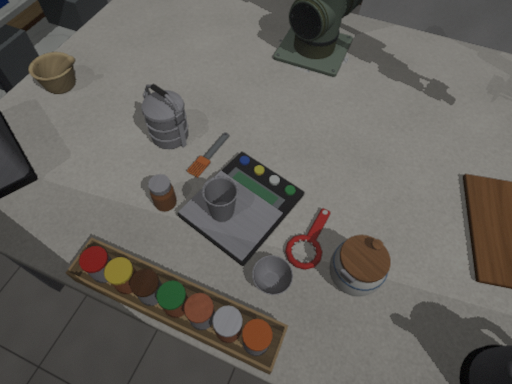

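View pics/side0.png

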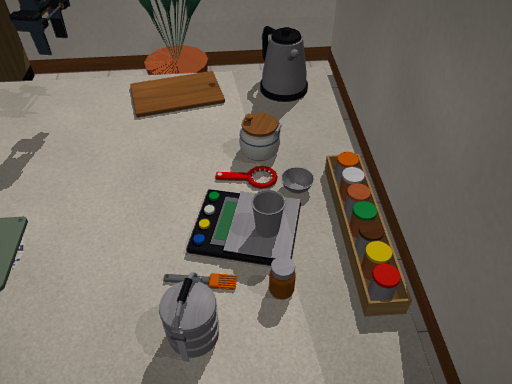

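The scene picture shows the key row: blue (245,160), yellow (259,170), white (274,180), green (290,190). In the side picture green is at (214,196), white (209,210), yellow (204,224) and blue (199,239). Next I take the colour centroids and triangulate them.

```bash
cat > loc.py <<'E'
import cv2, numpy as np
from workcell import camera_model
def blob(img,seed,r=9):
    hsv=cv2.cvtColor(img,cv2.COLOR_BGR2HSV).astype(int); u,v=seed
    ys,xs=np.mgrid[v-r:v+r+1,u-r:u+r+1]; w=hsv[v-r:v+r+1,u-r:u+r+1]
    ref=img[v-1:v+2,u-1:u+2].reshape(-1,3).mean(0)
    m=(np.linalg.norm(img[v-r:v+r+1,u-r:u+r+1]-ref,axis=2)<60).astype(np.uint8)
    n,l,st,c=cv2.connectedComponentsWithStats(m); k=l[r,r]
    return c[k]+[u-r,v-r], st[k,4]
def ray(cam,p,z=30.5):
    m=camera_model(cam);K,R,t=[np.array(m[k],float) for k in("K","R","t")]
    d=R.T@np.linalg.inv(K)@[p[0],p[1],1]; o=-R.T@t.ravel()
    return o+d*(z-o[2])/d[2]
E
python3 - <<'E'
import cv2,numpy as np
from loc import *
S={"scene":[(290,190),(274,180),(259,170),(245,160)],"side":[(214,196),(209,210),(204,224),(199,239)]}
for c in S:
    im=cv2.imread(f"pics/{c}0.png"); P=[]
    for s in S[c]:
        p,a=blob(im,s); P.append(ray(c,p)); print(c,s,p.round(1),a,P[-1].round(1))
    P=np.array(P); d=P[0]-P[3]; print("len",np.linalg.norm(d)," row dir deg",np.degrees(np.arctan2(d[1],d[0])))
print(camera_model("wrist"))
E
```

```text
scene (290, 190) [290.3 189.1] 120 [557.7 118.7  30.5]
scene (274, 180) [274.3 179.2] 76 [547.   74.2  30.5]
scene (259, 170) [258.9 169.4] 75 [535.6  29.6  30.5]
scene (245, 160) [244.3 159.7] 84 [523.2 -14.5  30.5]
len 137.57476680852744  row dir deg 75.48596820376926
side (214, 196) [213.5 195. ] 62 [557.6 116.2  30.5]
side (209, 210) [208.9 208.3] 55 [545.9  72.6  30.5]
side (204, 224) [203.7 222.7] 64 [533.6  28.   30.5]
side (199, 239) [198.5 237.8] 77 [521.9 -16.1  30.5]
len 137.0430811147784  row dir deg 74.90607930469717
{'K': array([[298.0979676 ,   0.        , 255.1491885 ],
       [  0.        , 298.0979676 , 192.45334018],
       [  0.        ,   0.        ,   1.        ]]), 'mount': array([[ 1.28535002e-04, -9.57422553e-01, -2.88690213e-01,
         8.18156734e+01],
       [ 9.99999538e-01, -1.51950648e-04,  9.49169412e-04,
        -3.57503333e-01],
       [-9.52622866e-04, -2.88690202e-01,  9.57422091e-01,
        -1.85935044e+02],
       [ 0.00000000e+00,  0.00000000e+00,  0.00000000e+00,
         1.00000000e+00]])}
```

Both views agree to about 1.5 mm, and the tool's y already lies within 2° of the row. I'm closing the fingers and travelling at height.

```bash
python3 -m crank '1 -45 -29 0 0 0 1.8;1 -45 -29 0 0 0 0;1 -45 -29 0 0 0 0;1 -45 -29 0 0 0 0;1 -45 -29 0 0 0 0;1 -45 -29 0 0 0 0;1 -45 -29 0 0 0 0;1 -45 -29 0 0 0 0;1 -45 -29 0 0 0 0;1 -45 -29 0 0 0 0' 10
cat > go.py <<'E'
import numpy as np,sys
from scipy.spatial.transform import Rotation as Ro
from workcell import env
G={"on":(557.6,117.4),"unit":(534.6,28.8),"tare":(522.5,-15.3)}
def delta(k,z):
    s=env.state(); R=Ro.from_euler("xyz",s["ee_rot"],degrees=True)
    print("t",round(s["time_s"],2),s["ee_pos"].round(2),s["ee_rot"].round(2),"w",round(s["gripper_width"],1),"F",np.round(s["force"],2))
    print("shift tool",R.inv().apply(np.array([*G[k],z])-s["ee_pos"]).round(2), "row yaw of tool y",np.degrees(np.arctan2(*R.as_matrix()[[1,0],1])).round(2))
if __name__=="__main__": delta(sys.argv[1],float(sys.argv[2]))
E
python3 go.py on 90
```

```text
time_s: 2.1
ee_pos: [492.7, 164.8, 199.8]
ee_rot: [180.0, 0.0, 165.2]
force: [0.8, 0.5, -1.2]
gripper_width: 0.4
gripper_force: 0.0
t 2.1 [492.67 164.75 199.77] [1.7996e+02 3.0000e-02 1.6519e+02] w 0.4 F [ 0.77  0.46 -1.16]
shift tool [-74.82 -29.26 109.79] row yaw of tool y 75.19
```

```bash
python3 -m crank '1 -25 -9.8 20 0 0 0;1 -25 -9.8 20 0 0 0;1 -24.8 -9.7 20 0 0 0;1 0 0 20 0 0 0;1 0 0 15 0 0 0;1 0 0 0 0 0 0;1 0 0 0 0 0 0' | head -3; python3 go.py on 44
python3 - <<'E'
from workcell import grab_frame
import cv2
cv2.imwrite("pics/w1.png",grab_frame("wrist"))
E
```

```text
time_s: 2.98
ee_pos: [556.8, 119.1, 105.3]
ee_rot: [180.0, 0.1, 165.2]
t 2.98 [556.77 119.11 105.34] [1.7996e+02 7.0000e-02 1.6524e+02] w 0.4 F [ 0.38  0.07 -0.17]
shift tool [-1.16 -1.49 61.34] row yaw of tool y 75.24
```

View pics/w1.png

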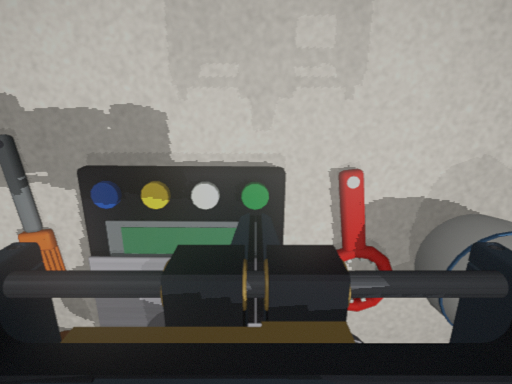

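The wrist picture shows blue (105,195), yellow (155,195), white (205,195) and green (255,196), with the salt pig at the right edge (470,260). I need to check how far the pig is from the gripper body, since it stands 116 mm and the body will be about 90 mm up.

```bash
python3 - <<'E'
import cv2,numpy as np
from loc import *
from workcell import env,models
from scipy.spatial.transform import Rotation as Ro
s=env.state();im=cv2.imread("pics/w1.png");m=camera_model("wrist");R=Ro.from_euler("xyz",s["ee_rot"],degrees=True).as_matrix()
M=m["mount"];o=s["ee_pos"]+R@M[:3,3]
for p0 in [(255,196),(205,195),(155,195),(105,195)]:
    p,a=blob(im,p0,16); d=R@M[:3,:3]@np.linalg.inv(m["K"])@[*p,1]; print(p.round(1),a,(o+d*(30.5-o[2])/d[2]).round(1))
# salt pig: knob/lid centre, scene & side
print("pig scene knob z116",ray("scene",(374,243),116).round(),"lid z95",ray("scene",(364,259),95).round(),"side lid z95",ray("side",(260,125),95).round())
print("carrier scene", ray("scene",(166,120),80).round())
print("tumbler rim", ray("scene",(220,190),122).round(), ray("side",(268,201),122).round())
E
```

```text
[254.8 195.9] 586 [557.1 118.7  30.5]
[204.7 195.8] 536 [545.3  74.3  30.5]
[154.3 192.4] 413 [530.5  30.8  30.5]
[105.  194.6] 700 [520.9 -13.6  30.5]
pig scene knob z116 [662. 315. 116.] lid z95 [691. 309.  95.] side lid z95 [687. 302.  95.]
carrier scene [ 525. -226.   80.]
tumbler rim [677.  -2. 122.] [678.  -2. 122.]
```

The pig, tumbler and carrier are all well clear. I'm lowering to about 5 mm above the green key.

```bash
sed -i 's/"on":(557.6,117.4),"unit":(534.6,28.8),"tare":(522.5,-15.3)/"on":(557.4,117.9),"unit":(534.2,29.3),"tare":(521.9,-15)/' go.py
python3 -m crank '1 -0.5 -1 20 0 0 0;1 -0.5 0 20 0 0 0;1 0 0 12 0 0 0;1 0 0 6 0 0 0;1 0 0 0 0 0 0;1 0 0 0 0 0 0' |head -1; python3 go.py on 41.5;python3 go.py on 41.5
python3 -m crank '1 0 0 2 0 0 0;1 0 0 0 0 0 0'; python3 -m crank '1 0 0 2 0 0 0;1 0 0 0 0 0 0'
```

```text
time_s: 3.78
t 3.77 [557.65 117.64  47.21] [1.7996e+02 7.0000e-02 1.6521e+02] w 0.5 F [ 0.45  0.37 -0.16]
shift tool [0.32 0.19 5.71] row yaw of tool y 75.21
t 3.77 [557.65 117.64  47.21] [1.7996e+02 7.0000e-02 1.6521e+02] w 0.5 F [ 0.45  0.37 -0.16]
shift tool [0.32 0.19 5.71] row yaw of tool y 75.21
time_s: 4.03
ee_pos: [557.1, 117.5, 44.7]
ee_rot: [180.0, 0.0, 165.2]
force: [0.2, -0.0, -0.1]
gripper_width: 0.6
gripper_force: 0.0
time_s: 4.28
ee_pos: [556.9, 117.5, 42.4]
ee_rot: [-180.0, -0.0, 165.2]
force: [0.1, -0.6, 0.5]
gripper_width: 0.2
gripper_force: 0.0
```

```bash
python3 -m crank '1 0 0 2 0 0 0;1 0 0 0 0 0 0'|sed -n '1,2p;4p'; python3 -m crank '1 0 0 1.5 0 0 0;1 0 0 0 0 0 0'|sed -n '1,2p;4p'
```

```text
time_s: 4.53
ee_pos: [557.0, 117.5, 40.4]
force: [0.1, 0.0, -0.6]
time_s: 4.78
ee_pos: [557.0, 117.5, 38.9]
force: [0.6, 0.8, -0.7]
```

```bash
python3 - <<'E'
from workcell import grab_frame,env
import cv2,numpy as np
a=grab_frame("side")[150:260,150:320];b=grab_frame("wrist")[150:290,60:300]
c=cv2.resize(a,(510,330),interpolation=cv2.INTER_CUBIC);d=cv2.resize(b,(510,297));cv2.imwrite("pics/s2.png",cv2.vconcat([c,d])[:600])
print(env.state()["force"])
E
```

```text
[-0.51968732  0.8224595   0.02035256]
```

View pics/s2.png

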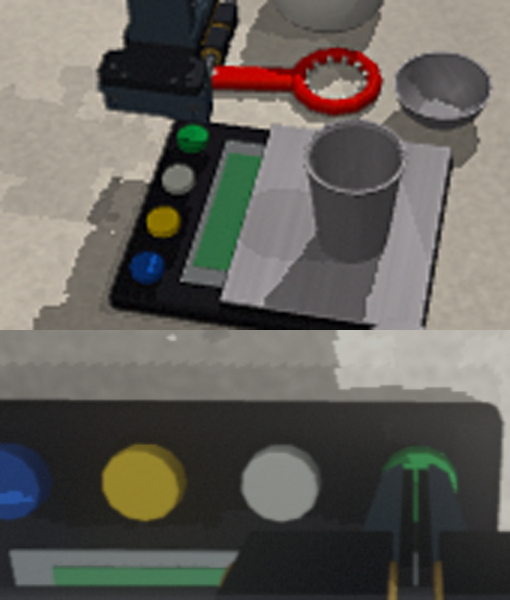

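```bash
python3 - <<'E'
from workcell import camera_model,env
import numpy as np
from scipy.spatial.transform import Rotation as Ro
s=env.state();R=Ro.from_euler("xyz",s["ee_rot"],degrees=True).as_matrix();m=camera_model("side");w=camera_model("wrist");M=w["mount"]
print(s["ee_pos"],s["gripper_width"])
for q in [(0,0,11),(16,0,11),(-16,0,11),(0,13,11),(0,-13,11),(0,0,-52),(38,-89,-52),(-38,-89,-52),(38,89,-52)]:
    X=s["ee_pos"]+R@np.array(q);c=m["K"]@(np.array(m["R"])@X+np.ravel(m["t"]));v=w["K"]@np.linalg.inv(M)[:3]@np.append(0,0) if 0 else w["K"]@(np.linalg.inv(M)@np.append(q,1))[:3]
    p=c[:2]/c[2];u=v[:2]/v[2];print(q,X.round(),"side",p.round(),"crop",((p-[150,150])*3).round(),"wrist",u.round(),"crop",((u-[60,150])*2.12).round())
E
```

```text
[557.10646471 117.52075219  39.03360222] 0.4299239048882142
(0, 0, 11) [557. 118.  28.] side [213. 195.] crop [190. 136.] wrist [255. 223.] crop [414. 154.]
(16, 0, 11) [542. 122.  28.] side [207. 195.] crop [171. 134.] wrist [255. 201.] crop [414. 109.]
(-16, 0, 11) [573. 113.  28.] side [220. 196.] crop [209. 138.] wrist [255. 243.] crop [414. 197.]
(0, 13, 11) [560. 130.  28.] side [215. 192.] crop [194. 125.] wrist [274. 223.] crop [453. 154.]
(0, -13, 11) [554. 105.  28.] side [212. 199.] crop [186. 147.] wrist [237. 223.] crop [375. 154.]
(0, 0, -52) [557. 118.  91.] side [212. 177.] crop [185.  80.] wrist [256. 270.] crop [415. 255.]
(38, -89, -52) [498.  41.  91.] side [185. 201.] crop [106. 154.] wrist [ 67. 199.] crop [ 15. 105.]
(-38, -89, -52) [571.  22.  91.] side [218. 206.] crop [205. 167.] wrist [ 92. 332.] crop [ 69. 385.]
(38, 89, -52) [543. 213.  91.] side [205. 151.] crop [166.   2.] wrist [444. 199.] crop [814. 105.]
```

```bash
python3 - <<'E'
from workcell import grab_frame,env
import cv2,numpy as np
a=grab_frame("side");b=grab_frame("scene");cv2.imwrite("pics/side3.png",a);cv2.imwrite("pics/scene3.png",b)
c=cv2.resize(a[110:250,110:310],(800,560),interpolation=cv2.INTER_CUBIC)
cv2.imwrite("pics/s3.png",c); print(env.state()["force"],env.state()["ee_pos"])
E
```

```text
[-0.16115071  0.22627453  0.51555849] [557.11540386 117.50919043  39.06271829]
```

View pics/s3.png

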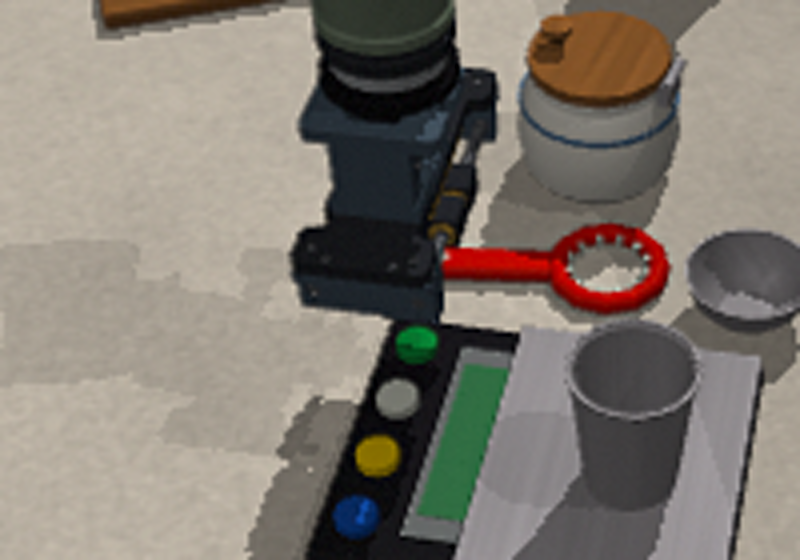

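The side picture shows the green key at crop (417,345), still fully visible with no sign of being pressed, and the force is nil. The tips are therefore still a little above it, and I'm continuing down in small steps, watching the force.

```bash
python3 -m crank '1 0 0 1.5 0 0 0;1 0 0 0 0 0 0'|sed -n '1,2p;4p'; python3 go.py on 41
```

```text
time_s: 5.22
ee_pos: [557.0, 117.5, 37.4]
force: [0.4, 0.0, -0.1]
t 5.22 [556.99 117.49  37.41] [-1.8000e+02 -2.0000e-02  1.6521e+02] w 0.4 F [ 0.37  0.05 -0.13]
shift tool [-0.29  0.5  -3.59] row yaw of tool y 75.21
```

```bash
python3 - <<'E'
from workcell import grab_frame,env
import cv2,numpy as np
w=grab_frame("wrist");a=grab_frame("side");a0=cv2.imread("pics/side0.png");b=grab_frame("scene");b0=cv2.imread("pics/scene0.png")
f=lambda im,u,v,r=14:cv2.resize(im[v-r:v+r,u-r:u+r],(266,266),interpolation=cv2.INTER_NEAREST)
top=cv2.hconcat([f(a0,214,196),f(a,214,196),f(b,290,190,20)])
bot=cv2.resize(w[185:265,175:335],(798,333*1),interpolation=cv2.INTER_CUBIC)
cv2.imwrite("pics/m4.png",cv2.vconcat([top,bot])[:600]); print(env.state()["effort"])
E
```

```text
[ 5.46914980e-04 -4.36441648e+01 -1.82576108e+01  7.38325452e-04
  8.71699769e-02 -2.77509685e-06]
```

View pics/m4.png

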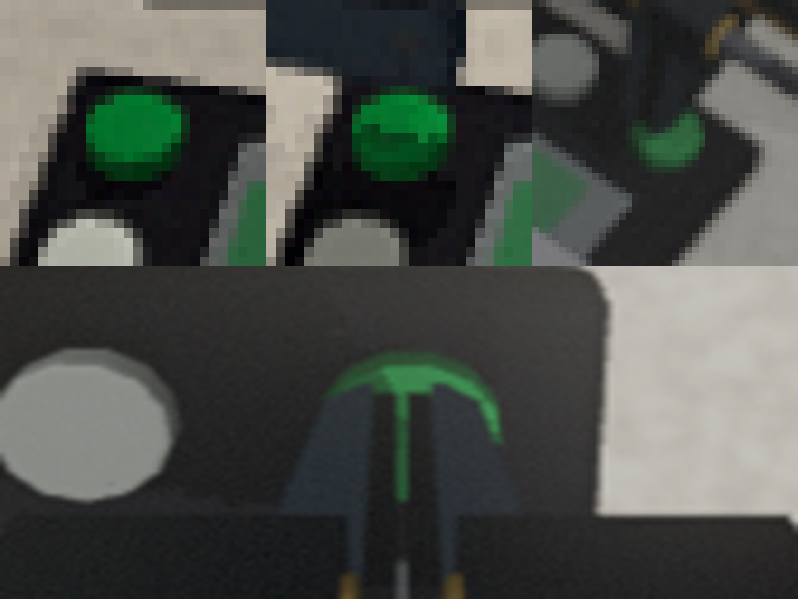

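The scene crop shows the fingertips ending short of the key centre in projection, so they are still above it. I'm continuing down.

```bash
python3 -m crank '1 0 0 2 0 0 0;1 0 0 0 0 0 0'|sed -n '1,2p;4p'; python3 go.py on 41|grep F
```

```text
time_s: 5.62
ee_pos: [557.0, 117.5, 35.4]
force: [0.8, -0.2, 0.1]
t 5.62 [556.95 117.49  35.36] [-1.7999e+02 -2.0000e-02  1.6521e+02] w 0.2 F [ 0.78 -0.24  0.07]
```

```bash
python3 - <<'E'
from workcell import camera_model
import numpy as np
for c in("scene","side"):
    m=camera_model(c);f=lambda X:(lambda q:q[:2]/q[2])(m["K"]@(m["R"]@np.array(X)+np.ravel(m["t"])))
    X=np.array([557.,117.5,28]);print(c,f(X).round(1),*[(f(X+d)-f(X)).round(2) for d in np.eye(3)*10], "cam",(-m["R"].T@np.ravel(m["t"])).round())
E
```

```text
scene [289.8 189.3] [-1.46  3.29] [4.   1.47] [ 0.5  -2.28] cam [1022.  197.  753.]
side [213.3 195.4] [ 4.07 -0.23] [-0.06 -2.88] [-0.28 -2.87] cam [ 600. -670.  825.]
```

```bash
python3 -m crank '1 0 0 2 0 0 0;1 0 0 0 0 0 0'|sed -n '1,2p;4p'; python3 -m crank '1 0 0 2 0 0 0;1 0 0 0 0 0 0'|sed -n '1,2p;4p'
```

```text
time_s: 5.88
ee_pos: [557.0, 117.5, 33.3]
force: [-0.1, -0.1, 1.0]
time_s: 6.12
ee_pos: [557.0, 117.5, 31.4]
force: [-0.3, 0.3, -0.1]
```

```bash
python3 - <<'E'
from workcell import grab_frame,env
import cv2,numpy as np
w=grab_frame("wrist");a=grab_frame("side");b=grab_frame("scene")
f=lambda im,u,v,r=24:cv2.resize(im[v-r:v+r,u-r:u+r],(400,400),interpolation=cv2.INTER_CUBIC)
top=cv2.hconcat([f(a,214,190),f(b,290,180)])
bot=cv2.resize(w[190:240,155:355],(800,200),interpolation=cv2.INTER_CUBIC)
cv2.imwrite("pics/m5.png",cv2.convertScaleAbs(cv2.vconcat([top,bot]),alpha=1.6))
E
```

```text
(no output)
```

View pics/m5.png

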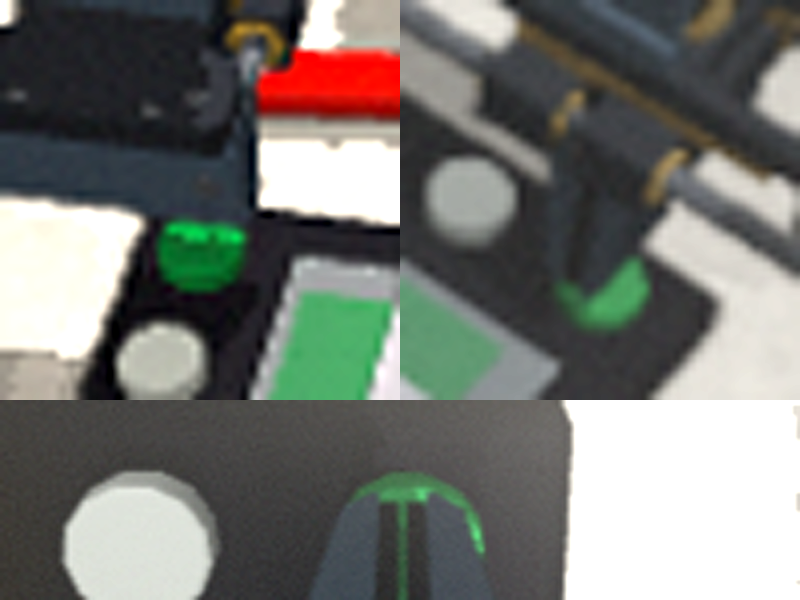

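The scene crop shows the tapered fingertips reaching about the key centre, at (590,285), so contact is near. I'm continuing carefully.

```bash
for i in 1; do python3 -m crank '1 0 0 1.5 0 0 0;1 0 0 0 0 0 0'|sed -n '1,2p;4p'; python3 -m crank '1 0 0 1 0 0 0;1 0 0 0 0 0 0'|sed -n '1,2p;4p'; done
```

```text
time_s: 6.52
ee_pos: [557.0, 117.5, 29.9]
force: [0.4, 1.0, -0.6]
time_s: 6.78
ee_pos: [557.0, 117.5, 29.0]
force: [-0.9, -0.4, -0.5]
```

```bash
python3 -m crank '1 0 0 1 0 0 0;1 0 0 0 0 0 0'|sed -n '1,2p;4p'; python3 -m crank '1 0 0 1 0 0 0;1 0 0 0 0 0 0'|sed -n '1,2p;4p'
```

```text
time_s: 7.02
ee_pos: [557.0, 117.5, 27.9]
force: [1.1, -0.9, 0.9]
time_s: 7.28
ee_pos: [557.0, 117.5, 27.0]
force: [-0.5, -0.6, -0.3]
```

```bash
cat > chk.py <<'E'
from workcell import grab_frame,env
import cv2,numpy as np,sys,time
def rows(w):
    h=cv2.cvtColor(w,cv2.COLOR_BGR2HSV).astype(int)
    g=(abs(h[...,0]-68)<15)&(h[...,1]>90)&(h[...,2]>60); g[:, :230]=0;g[:,285:]=0;g[235:]=0
    wh=(h[...,1]<40)&(h[...,2]>110); wh[:, :165]=0; wh[:,220:]=0; wh[:200]=0
    r=lambda m:(np.nonzero(m.any(1))[0][[0,-1]].tolist() if m.any() else None, int(m.sum()))
    return "green",r(g),"white",r(wh)
w=grab_frame("wrist");cv2.imwrite(f"pics/w_{env.state()['time_s']:.2f}.png",w)
print(rows(w),env.state()["ee_pos"].round(2),env.state()["force"].round(2))
E
python3 chk.py; python3 -m crank '1 0 0 1 0 0 0;1 0 0 0 0 0 0'|sed -n '1,2p;4p';python3 chk.py
```

```text
('green', ([211, 228], 80), 'white', ([210, 244], 957)) [557.06 117.51  27.01] [ 0.26 -0.94  0.55]
time_s: 7.58
ee_pos: [557.0, 117.5, 26.0]
force: [0.9, 0.2, 0.6]
('green', ([211, 228], 74), 'white', ([214, 244], 955)) [557.08 117.52  26.01] [ 0.05 -0.2  -0.74]
```

```bash
python3 -m crank '1 0 0 1 0 0 0;1 0 0 0 0 0 0'|sed -n '1,2p;4p'; python3 -m crank '1 0 0 1 0 0 0;1 0 0 0 0 0 0'|sed -n '1,2p;4p';python3 chk.py
```

```text
time_s: 7.88
ee_pos: [557.0, 117.5, 25.0]
force: [-0.2, -0.2, -0.2]
time_s: 8.12
ee_pos: [557.0, 117.5, 23.9]
force: [-0.4, 0.5, -0.0]
('green', ([212, 228], 53), 'white', ([215, 245], 941)) [557.08 117.5   24.02] [-0.02 -0.5  -0.06]
```

```bash
python3 - <<'E'
from workcell import grab_frame,env
import cv2,numpy as np
w=grab_frame("wrist");a=grab_frame("side");b=grab_frame("scene")
f=lambda im,u,v,r=20:cv2.resize(im[v-r:v+r,u-r:u+r],(400,400),interpolation=cv2.INTER_CUBIC)
top=cv2.hconcat([f(a,214,195),f(b,290,185)])
bot=cv2.resize(w[200:250,155:355],(800,200),interpolation=cv2.INTER_CUBIC)
cv2.imwrite("pics/m6.png",cv2.convertScaleAbs(cv2.vconcat([top,bot]),alpha=1.8))
E
```

```text
(no output)
```

View pics/m6.png

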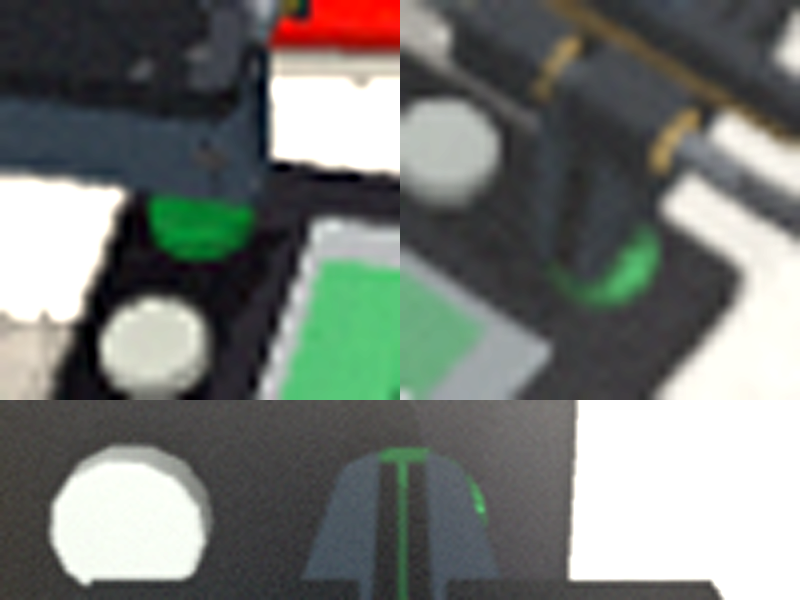

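The tips now cover the key past its centre (scene crop (600,270)). I'm going on in 1 mm steps, watching the force.

```bash
python3 -m crank '1 0 0 1 0 0 0;1 0 0 0 0 0 0'|sed -n '2p;4p'; python3 -m crank '1 0 0 1 0 0 0;1 0 0 0 0 0 0'|sed -n '2p;4p';python3 chk.py
```

```text
ee_pos: [557.0, 117.5, 22.9]
force: [-0.7, 0.2, -0.0]
ee_pos: [557.0, 117.5, 22.0]
force: [0.3, -0.1, -0.2]
('green', ([213, 228], 37), 'white', ([216, 246], 922)) [557.08 117.49  21.97] [ 0.69 -0.64 -0.66]
```

```bash
python3 -m crank '1 0 0 1 0 0 0;1 0 0 0 0 0 0'|sed -n '2p;4p'; python3 -m crank '1 0 0 1 0 0 0;1 0 0 0 0 0 0'|sed -n '2p;4p';python3 chk.py
```

```text
ee_pos: [557.0, 117.5, 21.0]
force: [0.1, -0.8, -0.7]
ee_pos: [557.0, 117.5, 19.9]
force: [0.4, -0.5, 0.0]
('green', ([214, 227], 19), 'white', ([217, 248], 903)) [557.06 117.51  20.  ] [ 0.56  0.27 -0.82]
```

The green rim still tracks the white one with a constant 3-row difference, so the key hasn't moved. I'm continuing.

```bash
python3 -m crank '1 0 0 1 0 0 0;1 0 0 0 0 0 0'|sed -n '2p;4p'; python3 -m crank '1 0 0 1 0 0 0;1 0 0 0 0 0 0'|sed -n '1,2p;4p';python3 chk.py; python3 -c "
from workcell import env;print(env.state()['effort'])"
```

```text
ee_pos: [557.0, 117.5, 19.0]
force: [-0.4, 0.1, 0.4]
time_s: 9.93
ee_pos: [557.0, 117.5, 18.0]
force: [0.5, 0.1, -0.9]
('green', ([218, 227], 7), 'white', ([218, 249], 885)) [557.06 117.49  18.01] [-0.26  0.59  0.27]
[-8.26128180e-04 -4.41097033e+01 -1.75025868e+01  6.61874801e-04
  8.60941038e-02  6.70329243e-06]
```

```bash
python3 -m crank '1 0 0 1 0 0 0;1 0 0 0 0 0 0'|sed -n '2p;4p'; python3 -m crank '1 0 0 1 0 0 0;1 0 0 0 0 0 0'|sed -n '1,2p;4p';python3 go.py on 41|grep F
```

```text
ee_pos: [557.0, 117.5, 16.9]
force: [-0.7, 0.3, -0.6]
time_s: 10.48
ee_pos: [557.2, 117.5, 16.2]
force: [0.7, -0.1, 1.7]
t 10.47 [557.17 117.52  16.15] [1.7999e+02 1.0000e-02 1.6520e+02] w 0.6 F [ 0.67 -0.08  1.7 ]
```

Contact: 1.7 N at TCP z 16.1, so the fingertips really sit about 25 mm higher than documented. Pressing on gently.

```bash
python3 -m crank '1 0 0 1 0 0 0;1 0 0 0 0 0 0'|sed -n '2p;4p'; python3 -m crank '1 0 0 1 0 0 0;1 0 0 0 0 0 0'|sed -n '1,2p;4p'
```

```text
ee_pos: [557.2, 117.5, 15.2]
force: [0.3, 0.2, 2.8]
time_s: 10.98
ee_pos: [557.2, 117.5, 14.2]
force: [-0.4, 0.4, 3.1]
```

```bash
python3 -m crank '1 0 0 1 0 0 0;1 0 0 0 0 0 0'|sed -n '2p;4p'; python3 -m crank '1 0 0 0.8 0 0 0;1 0 0 0 0 0 0'|sed -n '1,2p;4p';python3 -m crank '1 0 0 0 0 0 0'|sed -n '1,2p;4p'
```

```text
ee_pos: [557.2, 117.5, 13.2]
force: [-0.7, -1.2, 4.9]
time_s: 11.48
ee_pos: [557.2, 117.5, 12.4]
force: [-1.3, -0.4, 4.9]
time_s: 11.6
ee_pos: [557.2, 117.5, 12.4]
force: [-0.2, 0.0, 5.0]
```

The green key is down about 3.7 mm at 5 N. I'm releasing it and moving over the yellow key.

```bash
python3 -m crank '1 0 0 -4 0 0 0;1 0 0 -10 0 0 0;1 0 0 -14 0 0 0;1 0 0 0 0 0 0'|sed -n '1,2p;4p'; python3 go.py unit 22
```

```text
time_s: 12.1
ee_pos: [558.1, 117.7, 41.7]
force: [-0.3, 0.8, -0.6]
t 12.1 [558.14 117.72  41.7 ] [1.7992e+02 1.5000e-01 1.6521e+02] w 0.4 F [-0.29  0.76 -0.56]
shift tool [  0.62 -91.63  19.57] row yaw of tool y 75.21
```

```bash
python3 -m crank '1 0 -23 0 0 0 0;1 0 -23 0 0 0 0;1 0 -23 0 0 0 0;1 0 -22.5 0 0 0 0;1 0 0 10 0 0 0;1 0 0 8 0 0 0;1 0 0 0 0 0 0;1 0 0 0 0 0 0'|sed -n '1,2p;4p'; python3 go.py unit 16.4
python3 - <<'E'
from workcell import grab_frame,env
import cv2,numpy as np
w=grab_frame("wrist");a=grab_frame("side");b=grab_frame("scene")
f=lambda im,u,v,r=25:cv2.resize(im[v-r:v+r,u-r:u+r],(400,400),interpolation=cv2.INTER_CUBIC)
top=cv2.hconcat([f(a,209,210),f(b,275,180)])
bot=cv2.resize(w[200:250,155:355],(800,200),interpolation=cv2.INTER_CUBIC)
cv2.imwrite("pics/m7.png",cv2.convertScaleAbs(cv2.vconcat([top,bot]),alpha=1.8))
E
```

```text
time_s: 13.1
ee_pos: [533.9, 29.5, 22.1]
force: [-0.1, -0.3, -0.7]
t 13.1 [533.88  29.53  22.06] [ 1.8000e+02 -1.0000e-02  1.6525e+02] w 0.6 F [-0.05 -0.27 -0.75]
shift tool [-0.37 -0.14  5.66] row yaw of tool y 75.25
```

View pics/m7.png

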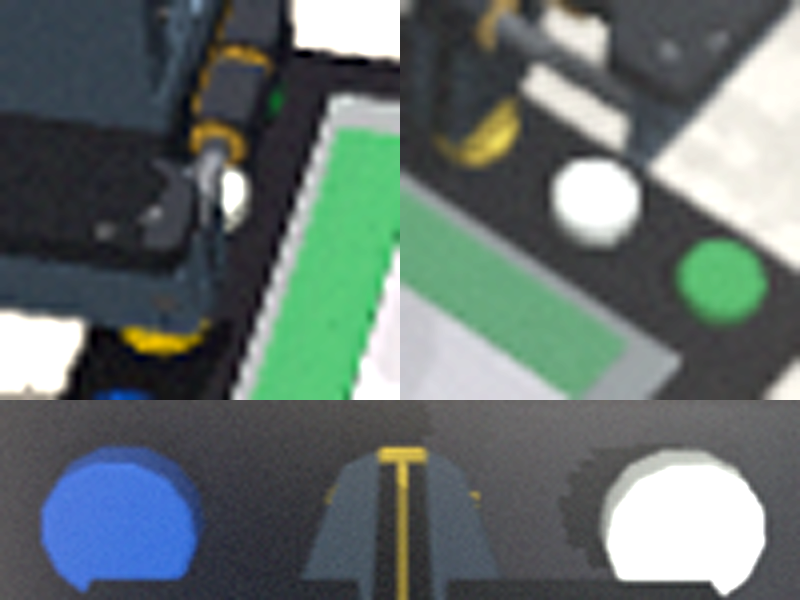

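The picture shows green back up at (722,280) and white untouched at (597,200), with the fingers centred on yellow at wrist crop (402,520). I'm pressing now.

```bash
python3 -m crank '1 0 0 3 0 0 0;1 0 0 2 0 0 0;1 0 0 0 0 0 0;1 0 0 0 0 0 0'|sed -n '2p;4p'; python3 -m crank '1 0 0 1.5 0 0 0;1 0 0 0 0 0 0'|sed -n '1,2p;4p'
```

```text
ee_pos: [533.8, 29.0, 17.2]
force: [0.1, -0.2, 0.5]
time_s: 14.0
ee_pos: [533.9, 29.0, 15.9]
force: [-0.8, 0.0, 1.6]
```

```bash
python3 -m crank '1 0 0 1.5 0 0 0;1 0 0 0 0 0 0'|sed -n '2p;4p'; python3 -m crank '1 0 0 1.2 0 0 0;1 0 0 0 0 0 0'|sed -n '1,2p;4p'; python3 -m crank '1 0 0 0.8 0 0 0;1 0 0 0 0 0 0'|sed -n '1,2p;4p'
```

```text
ee_pos: [533.9, 29.0, 14.4]
force: [0.0, -0.6, 3.1]
time_s: 14.5
ee_pos: [533.9, 29.1, 13.2]
force: [0.2, 0.1, 4.6]
time_s: 14.75
ee_pos: [534.0, 29.0, 12.4]
force: [-0.8, -0.1, 4.9]
```

Yellow gave the same result: z 12.4 at 4.9 N. I'm releasing it and moving to blue.

```bash
python3 -m crank '1 0 0 -4 0 0 0;1 0 0 -10 0 0 0;1 0 0 -14 0 0 0;1 0 0 0 0 0 0;1 0 -23 0 0 0 0;1 0 -22.7 0 0 0 0;1 0 0 10 0 0 0;1 0 0 8 0 0 0;1 0 0 0 0 0 0;1 0 0 0 0 0 0'|sed -n '1,2p;4p'; python3 go.py tare 16.4
```

```text
time_s: 16.0
ee_pos: [522.3, -14.6, 22.1]
force: [1.1, -0.1, -0.7]
t 16.0 [522.25 -14.62  22.08] [ 1.7999e+02 -1.0000e-02  1.6525e+02] w 0.4 F [ 1.11 -0.12 -0.65]
shift tool [ 0.24 -0.46  5.68] row yaw of tool y 75.25
```

```bash
python3 -m crank '1 0 -0.4 3 0 0 0;1 0 0 2 0 0 0;1 0 0 0 0 0 0;1 0 0 0 0 0 0'|sed -n '2p;4p'; python3 -m crank '1 0 0 1.5 0 0 0;1 0 0 0 0 0 0'|sed -n '1,2p;4p'
```

```text
ee_pos: [522.0, -15.5, 17.3]
force: [0.4, -0.3, -0.4]
time_s: 16.75
ee_pos: [522.2, -15.6, 15.9]
force: [0.2, -0.1, 1.2]
```

```bash
python3 -m crank '1 0 0 1.5 0 0 0;1 0 0 0 0 0 0'|sed -n '2p;4p'; python3 -m crank '1 0 0 1.2 0 0 0;1 0 0 0 0 0 0'|sed -n '1,2p;4p'; python3 -m crank '1 0 0 0.8 0 0 0;1 0 0 0 0 0 0'|sed -n '1,2p;4p'
```

```text
ee_pos: [522.2, -15.5, 14.4]
force: [-0.4, 0.8, 3.4]
time_s: 17.25
ee_pos: [522.2, -15.5, 13.2]
force: [-0.2, -0.5, 4.6]
time_s: 17.5
ee_pos: [522.2, -15.6, 12.4]
force: [-1.1, 0.5, 5.8]
```

Blue pressed the same way. I'm lifting clear, backing off towards the robot and checking the scene.

```bash
python3 -m crank '1 0 0 -4 0 0 0;1 0 0 -15 0 0 0;1 0 0 -30 0 0 0;1 0 0 -40 0 0 0;1 0 0 -40 0 0 0;1 40 0 -20 0 0 0;1 40 0 0 0 0 0;1 40 0 0 0 0 0;1 0 0 0 0 0 0;1 0 0 0 0 0 0'|sed -n '1,2p;4p'
python3 - <<'E'
from workcell import grab_frame
import cv2,numpy as np
from loc import *
b=grab_frame("scene");a=grab_frame("side");
for c,im,S in (("scene",b,[(290,189),(274,180),(259,170),(245,160)]),("side",a,[(214,196),(209,210),(204,224),(199,239)])):
    print(c,[(blob(im,s)[0].round(1).tolist(),int(blob(im,s)[1])) for s in S])
cv2.imwrite("pics/end.png",cv2.vconcat([cv2.hconcat([b,a])])[:, :] if 0 else cv2.resize(cv2.hconcat([b,a]),(800,300)))
E
```

```text
time_s: 18.75
ee_pos: [406.6, 15.1, 161.9]
force: [0.5, -0.7, 0.2]
scene [([290.2, 189.0], 121), ([274.2, 179.2], 74), ([258.9, 169.4], 75), ([244.3, 159.8], 84)]
side [([213.6, 194.9], 60), ([208.9, 208.2], 54), ([203.7, 222.7], 64), ([198.5, 237.8], 75)]
```

View pics/end.png

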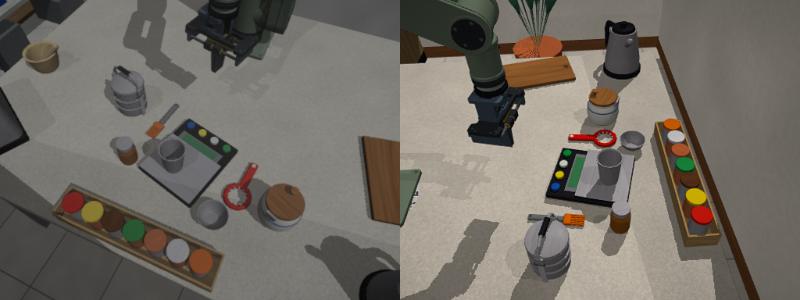

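The picture shows all four keys up and the scale at the same pixels as before, within 0.1 px. The tumbler and everything else are in place and the gripper is clear, so I'm handing in.

```bash
python3 -c "
from workcell import env;print(env.job_done())"
```

```text
the job is handed in; nothing more can be done
None
```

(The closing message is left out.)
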